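# Vent a filter holder and loosen its knurled ring

### The arm

A 7-joint arm with a two-finger parallel gripper is mounted at the origin on a cart in front of the work surface, level with it; the furniture and walls round the work are solid. World frame = base frame: x ahead of the robot, y to its left, z up, the work surface at z = 0. Lengths are in m, angles in rad, forces in N, time in s.
With the tool pointing down it reaches from about 0.4 to 0.85 m from the base axis. Payload 10.4 kg.
Tool frame: the origin (TCP) lies midway between the tips of the shut fingers; the grasp point (between the pads) lies 19 mm behind it; z points along the fingers, y is the line along which they close (so a half turn about z gives the same grasp; the last joint's range is limited). The gripper opens to 87 mm and grips with 3 to 60 N. Pads are 19 mm wide; open, the fingers measure 117 mm over their backs; the gripper's body (75 mm by 190 mm) begins 51 mm behind the grasp point.
Start: joints at [-1.185, 0.332, -0.065, 1.46, 0.022, 1.35, -0.088], TCP at [0.248, 0.574, 0.223] pointing down, gripper open.
Joint ranges: [-2.6, 2.6], [-0.5, 2.12], [-1.47, 1.34], [0.16, 2.42], [-1.27, 4.41], [0.06, 2.06], [-2.6, 2.6]. Speed limits (rad/s): [2.22, 2.22, 2.79, 2.79, 3.14, 3.14, 3.14].

### API

Orientations are given as a unit quaternion [x, y, z, w].
In Python, from bench import sensors, eyes, order gives the robot as it stands.
- The arm moves only by the tool arm_command, never from a script. Its argument "steps" is a list of rows, each an object with "rot": the turn, a rotation vector about the world's x, y, z in degrees, a list of three; "slide": the shift along the world's x, y, z in m, a list of three; "grip": the opening, from 0 (shut) to 1 (fully open). A call has exactly 8 rows; each row shifts and turns the commanded pose from where the row before left it; what a row does not reach is not made up. A row lasts 1/8 s, in which the tool goes at most 62.5 mm and 10.7 degrees, less where a joint would pass 70% of its speed; a pose out of reach is approached as far as the arm can. A call with a gripper value outside its range is refused whole. The fingers move at their own pace and stop on an object; "newtons" is the grip in N (left out, the last holds). Time passes only in rows, so rows that do not move let the fingers close, or fill a call up. It gives the time, the measured TCP pose, the force, the opening and the grip force at its end, in the units of the state.
- sensors.read_state(): the state, without advancing time (a new reading comes with each control period).
- eyes.camera(name): name is "side" or "top" or "wrist"; returns a dict with "pixels" (480x640x3 uint8, red, green, blue), "intrinsics" (3x3 intrinsics, pixels), "k1" (the pictures are not rectified: a ray, as slopes to the right and down, at radius r is drawn at 1 + k1 r^2 times it, then the intrinsics apply), "pose" (4x4, takes a point from camera to world coordinates). Camera axes: x right, y down, z forward; pixel columns grow to the right and rows downward; lengths in m; the calibration is good to about 2 mm. A picture is of the moment at which its call begins. There is no depth.
- order.close_job(): hands the job in; it is judged then, once.
Trained networks look in a picture, given as the dict that the camera call returned (one of the last four; its "shot" number tells which), for a name from the list of things; names that differ only in an ending like _2 or _b are one class to them, and where a whole thing is asked for, a point or a joint stands for the part that bears it (a point fixed in the world has none). Each returns a list of dicts, best first, with "conf" (0 to 1); they miss things now and then, are a little off and sometimes report something else, mostly with a low value. They report only what shows in the picture. A call takes as long as a camera call.
- eyes.look_for(name, picture): "bbox" ([left, top, right, bottom] in pixels, round what is visible of it).
The state is a dict: "time": time; "joint_positions": joint angles; "joint_vel": joint speeds; "joint_torque": joint torques, N m; "ee_pos": TCP position; "eef_rot": TCP orientation; "ft_force": force on the tool from outside, world axes, zero at the start; "torque": the same for the moment, N m; "width": finger opening in m; "grip_force": force on a finger pad.
Only numpy, scipy, OpenCV 4.12 (cv2) and the standard library are available. Lean on these libraries where they do the work, as an engineer would, in place of code of your own. Each camera call takes 0.05 s, during which the arm holds its last target. There are 200 camera calls.

### The job

Vent the steel filter holder by pushing its small lever with a fingertip all the way round to its stop, gently and without pinching it, so that it points along the little nozzle. Then roll the knurled ring anticlockwise (seen from above) with a fingertip, without gripping it: its black mark passes the pointer on the hub once, and you stop when the mark comes in line with the pointer for the second time. Do not pick up or disturb the things standing round it.

Things in the scene. Friction and masses are not known exactly. Their poses are not given: they have to be found in the camera images.
- holder: Round steel pressure-filter holder, fixed to the bench; origin on its vertical axis at the bench, z up. Foot flange 116 mm across, 10 mm high; body up to 88 mm across, 41 mm high, below the ring. A hub 47 mm across stands inside the ring, its top 56 mm above the bench (6 mm below the ring's top), with a raised dark arrow, the pointer, toward the holder's own -x.
- pointer (a point): Tip of the pointer arrow on the hub, 21 mm from the holder's axis toward its -x, 57 mm above the bench.
- vent_lever (a joint): Angle of the vent lever, rad: 0 closed (lever points outward along the holder's +y), growing anticlockwise seen from above to 1.571 at its stop = open (lever points along the holder's -x, over the nozzle). It starts between 0 and 0.35 and stays where it is left; about 0.5 N at its end moves it.
- lever_pivot (a point): On the vertical pivot axis of the vent lever, 49 mm above the bench, mid-height of the lever bar; 88 mm from the holder's axis along its own +y. Below it stands the valve block, 26 x 24 mm, 40 mm high, with a nozzle running from it toward the holder's -x (its end 38 mm from the pivot axis, 24 mm above the bench).
- lever_tip (a point): Near the free end of the vent lever, 52 mm from its pivot, at the bar's mid-height (49 mm above the bench). The bar is 10 mm wide and 8 mm high (45 to 53 mm), with a round end of 6 mm radius.
- ring (a joint): Angle of the knurled ring, rad, growing as it is loosened (anticlockwise seen from above). 0 is tight with the mark at the pointer; mark and pointer meet again at 6.283 (first time) and 12.566 (second time, the aim). It starts between 0.6 and 4.5, turns about the holder's axis against steady friction (0.04 N m), does not rise, and stays where it is left. A stop at 15.
- ring_top (a point): Centre of the knurled aluminium ring, level with its flat top, 62 mm above the bench. 98 mm across over 24 coarse upright ribs (93 mm between them), bore 50 mm, 20 mm high; too wide to grasp. A fingertip pressed with 5 to 10 N on the flat top, or against the ribs, and led round the axis takes it along.
- ring_mark (a point): Middle of the black radial mark line (7 x 20 mm) on the ring's flat top, 36 mm from the axis; the line also runs down the ring's outside. It turns with the ring.
- vial: Loose small glass vial with a white ribbed cap, 27 mm across, 60 mm high, upright; origin at the centre of its underside. To be left alone.
- beaker: Loose glass beaker near the holder (another stands at the back), 62 mm across, 81 mm high, upright; origin at the centre of its underside. To be left alone.
- tape: Loose roll of tape lying flat, 94 mm across, 24 mm high; origin at the centre of its underside. To be left alone.
- marker: Loose white marker pen with a black cap lying flat, 138 x 17 x 19 mm, long along its own x; origin at the centre of its underside. To be left alone.
- timer: Loose white bench timer with a small display, 62 x 66 x 18 mm; origin at the centre of its underside. To be left alone.

How it is judged:
On the way, in this order (a step that is already met when the one before it is completed fails the run):
1. the vent lever is pushed round to its stop (value of joint vent_lever above 1.4 rad), for 0.2 s.
2. the ring's mark passes the pointer the first time (value of joint ring above 6.2832 rad), for 0.1 s.
At the end, for the whole second after the job is handed in: The vent lever is open (over 1.4 rad of 1.571); the ring rests with its mark in line with the pointer for the second time since the start (12.566 within 0.22 rad, about 13 degrees); vial, beaker, tape, marker and timer are within 30 mm of where they stood, vial and beaker upright (value of joint vent_lever above 1.4 rad and value of joint ring between 12.3464 and 12.7864 rad and velocity of joint ring between -0.05 and 0.05 rad/s and distance of each of vial, beaker, tape, marker, timer from where it was at the start of the episode below 0.03 m and angle between each of vial, beaker's own z axis and vertical below 0.5 rad); the robot touches nothing.
It fails at once if the ring is turned while the vent lever is not open (value of joint vent_lever below 1.3 rad and distance of ring_mark from where it was at the start of the episode above 0.012 m).
It fails at once if the ring or the vent lever is forced or squeezed (over 40 N) (contact force between the fingers and ring above 40 N or contact force between the fingers and vent_lever above 40 N).
It fails at once if the vial, beaker, tape, marker or timer is shoved more than 30 mm or picked up (distance of any of vial, beaker, tape, marker, timer from where it was at the start of the episode above 0.03 m or height (world z) of any of vial, beaker, tape, marker, timer above 0.02 m).
It fails at once if the vial or the beaker is tipped over (not (angle between vial's own z axis and vertical below 0.5 rad) or not (angle between beaker's own z axis and vertical below 0.5 rad)).
It also fails if it takes over 61 s, if anything falls off the work surface, if the arm or the gripper's body presses on something with over 40 N, if the wrist force passes 120 N, or if a joint passes its speed limit or range.

## Working session

There is one attempt and no reset: what is moved stays moved. The work goes in short steps, Python scripts to look and compute and a tool call to move; the robot and the scene stay as the last step left them, time stands still between calls to the robot, and variables do not carry over. Pictures are saved under pics/ and viewed, at most 10 in all, crops included, and the job is handed in when it is done.

Besides the shell and the picture viewer there is one more tool, called after "Request:" in YAML: its name, and indented under it one key for each argument. arm_command: Moves the arm, as the interface text tells. Its arguments: {"type":"object","properties":{"steps":{"type":"array","items":{"type":"object","properties":{"rot":{"type":"array","items":{"type":"number"}},"slide":{"type":"array","items":{"type":"number"}},"grip":{"type":"number"}}}},"newtons":{"type":"number"}},"required":["steps"]}

```bash
mkdir -p pics; cat > h.py <<'E'
import numpy as np, cv2
from bench import sensors, eyes, order
def ray(p,uv):
    K=p["intrinsics"];d=np.array([(uv[0]-K[0][2])/K[0][0],(uv[1]-K[1][2])/K[1][1]])
    s=d.copy()
    for _ in range(20): s=d/(1+p["k1"]*(s@s))
    T=np.array(p["pose"]);return T[:3,3],T[:3,:3]@np.array([s[0],s[1],1])
def at(p,uv,z):
    o,d=ray(p,uv);return o+d*(z-o[2])/d[2]
def px(p,X):
    T=np.array(p["pose"]);c=T[:3,:3].T@(np.array(X)-T[:3,3]);s=c[:2]/c[2];s=s*(1+p["k1"]*(s@s));K=p["intrinsics"]
    return np.array([K[0][0]*s[0]+K[0][2],K[1][1]*s[1]+K[1][2]])
def save(p,n): cv2.imwrite("pics/"+n+".png",np.ascontiguousarray(p["pixels"][:,:,::-1]))
E
python3 - <<'E'
from h import *
s=sensors.read_state();print(s["time"],s["ee_pos"],s["eef_rot"],s["width"])
for c in ["top","side"]:
    p=eyes.camera(c);save(p,c+"0")
    print(c,np.array(p["pose"]).round(3).tolist())
    for n,z in [("holder",.0),("ring_top",.06),("ring_mark",.062),("pointer",.057),("vent_lever",.049),("lever_tip",.049),("lever_pivot",.049),("vial",.03),("beaker",.04),("tape",.02),("marker",.01),("timer",.018)]:
        for r in eyes.look_for(n,p)[:2]:
            b=r["bbox"];print(n,round(r["conf"],2),np.round(b).tolist(),at(p,[(b[0]+b[2])/2,(b[1]+b[3])/2],z).round(3))
E
```

```text
0.0 [0.24828202 0.5731254  0.22173513] [ 2.02957272e-01  9.79187314e-01 -7.32992772e-04 -1.08407425e-04] 0.08681353843477799
top [[0.007, -0.989, 0.151, 0.381], [-1.0, -0.006, 0.007, 0.005], [-0.006, -0.151, -0.989, 1.289], [0.0, 0.0, 0.0, 1.0]]
holder 0.93 [280.0, 236.0, 367.0, 291.0] [0.524 0.001 0.   ]
ring_top 0.89 [319.0, 240.0, 367.0, 284.0] [ 0.52  -0.038  0.06 ]
ring_mark 0.74 [282.0, 234.0, 311.0, 246.0] [0.564 0.058 0.062]
ring_mark 0.67 [324.0, 242.0, 368.0, 285.0] [ 0.517 -0.044  0.062]
pointer 0.68 [283.0, 236.0, 370.0, 291.0] [ 0.517 -0.004  0.057]
vent_lever 0.45 [286.0, 238.0, 310.0, 242.0] [0.567 0.055 0.049]
lever_tip 0.69 [281.0, 234.0, 312.0, 246.0] [0.566 0.058 0.049]
lever_tip 0.26 [329.0, 164.0, 360.0, 200.0] [ 0.692 -0.041  0.049]
lever_pivot 0.73 [280.0, 232.0, 314.0, 247.0] [0.568 0.057 0.049]
vial 0.44 [383.0, 205.0, 401.0, 225.0] [ 0.625 -0.144  0.03 ]
beaker 0.85 [330.0, 164.0, 360.0, 200.0] [ 0.695 -0.043  0.04 ]
tape 0.58 [388.0, 276.0, 429.0, 316.0] [ 0.454 -0.177  0.02 ]
tape 0.45 [469.0, 274.0, 509.0, 300.0] [ 0.473 -0.349  0.02 ]
marker 0.71 [321.0,
[... 608 characters left out ...]
049]
vent_lever 0.23 [279.0, 230.0, 330.0, 267.0] [ 0.52  -0.035  0.049]
lever_tip 0.65 [306.0, 205.0, 313.0, 227.0] [0.565 0.052 0.049]
lever_pivot 0.63 [302.0, 201.0, 314.0, 226.0] [0.565 0.061 0.049]
vial 0.77 [370.0, 262.0, 381.0, 294.0] [ 0.624 -0.147  0.03 ]
vial 0.59 [282.0, 232.0, 326.0, 270.0] [ 0.522 -0.023  0.03 ]
beaker 0.62 [368.0, 205.0, 395.0, 254.0] [ 0.692 -0.035  0.04 ]
beaker 0.6 [307.0, 202.0, 309.0, 227.0] [0.567 0.068 0.04 ]
tape 0.94 [279.0, 299.0, 329.0, 345.0] [ 0.459 -0.186  0.02 ]
tape 0.48 [280.0, 228.0, 330.0, 271.0] [ 0.529 -0.011  0.02 ]
marker 0.68 [232.0, 268.0, 275.0, 313.0] [ 0.399 -0.07   0.01 ]
timer 0.7 [325.0, 370.0, 374.0, 413.0] [ 0.477 -0.352  0.018]
```

```bash
python3 - <<'E'
import cv2,numpy as np
a=cv2.imread("pics/top0.png")[220:300,270:380];b=cv2.imread("pics/side0.png")[190:300,260:350]
a=cv2.resize(a,None,fx=4.4,fy=4.4,interpolation=3);b=cv2.resize(b,None,fx=3.4,fy=3.4,interpolation=3)
h=max(a.shape[0],b.shape[0]);f=lambda i:np.pad(i,((0,h-i.shape[0]),(0,0),(0,0)))
m=np.hstack([f(a),f(b)]);print(m.shape);cv2.imwrite("pics/c0.png",m)
E
```

```text
(374, 790, 3)
```

View pics/c0.png

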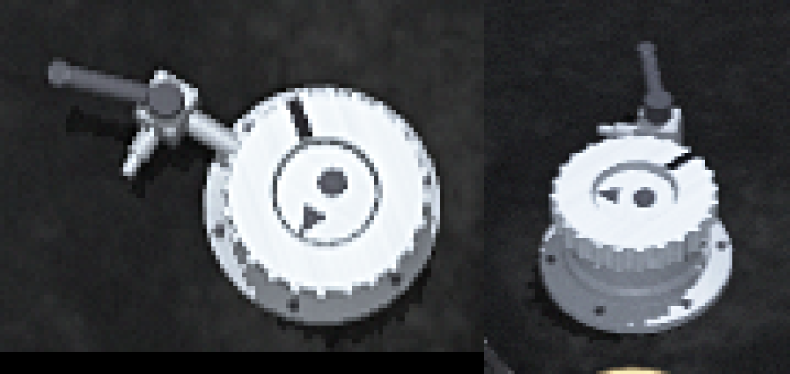

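View pics/top0.png

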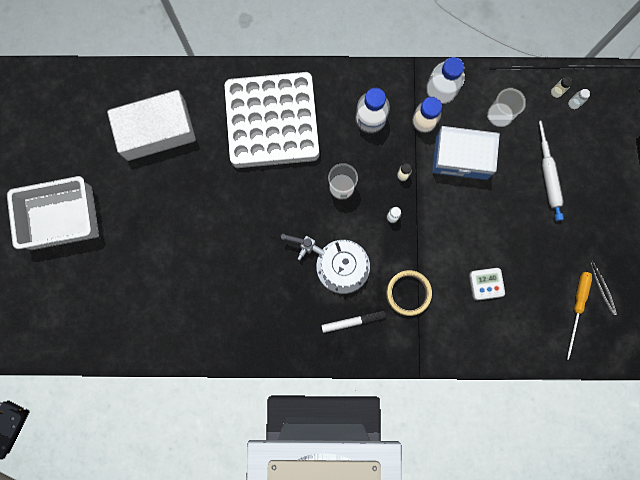

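The close-up shows the ring centre at about (344,263), the lever pivot at (308,242), the lever tip at (284,236), the ring mark at (338,247) and the pointer towards lower left. The nozzle also points lower left. The vial is at (394,214), the beaker at (343,180), and the pen and tape are below and to the right.

```bash
python3 - <<'E'
from h import *
p=eyes.camera("top")
C=at(p,(344.3,263.2),.060);P=at(p,(308,242.3),.053);T=at(p,(283.6,236.4),.051);M=at(p,(338.2,246.8),.062)
a=lambda v:np.degrees(np.arctan2(v[1],v[0]))
print("C",C,"P",P,"T",T,"M",M);print(np.linalg.norm((P-C)[:2]),a(P-C),a(T-P),np.linalg.norm((T-P)[:2]),a(M-C),np.linalg.norm((M-C)[:2]))
g=cv2.cvtColor(p["pixels"],cv2.COLOR_RGB2GRAY)
p=eyes.camera("side")
# side crop: offset (260,190), scale 3.4; ring bore centre, pivot, tip
f=lambda x,y:(260+(x-484)/3.4,190+y/3.4)
print(at(p,f(635,193),.062),at(p,f(656,100),.053),at(p,f(645,48),.051),at(p,f(680,160),.062))
w=eyes.camera("wrist");save(w,"w0");print(np.array(w["pose"]).round(3).tolist())
E
```

```text
C [ 0.51778539 -0.04112717  0.06      ] P [0.56183316 0.03417773 0.053     ] T [0.57426874 0.08532117 0.051     ] M [ 0.55151161 -0.02845219  0.062     ]
0.08724124385100493 59.675540646937826 76.33368769856718 0.05263358657141923 20.597224620106253 0.036029329969180394
[ 0.51652961 -0.04322317  0.062     ] [0.5611594  0.03640728 0.053     ] [0.57369076 0.08705959 0.051     ] [ 0.55119005 -0.02751161  0.062     ]
[[0.399, 0.889, 0.224, 0.187], [0.917, -0.387, -0.097, 0.598], [0.001, 0.244, -0.97, 0.383], [0.0, 0.0, 0.0, 1.0]]
```

Request:
arm_command:
  steps:
    - {"slide": [0.025, -0.036, 0], "grip": 0}
    - {"slide": [0.025, -0.036, 0], "grip": 0}
    - {"slide": [0.025, -0.036, 0], "grip": 0}
    - {"slide": [0.025, -0.036, 0], "grip": 0}
    - {"slide": [0.025, -0.036, 0], "grip": 0}
    - {"slide": [0.025, -0.036, 0], "grip": 0}
    - {"slide": [0.025, -0.036, 0], "grip": 0}
    - {"slide": [0.025, -0.036, 0], "grip": 0}
  newtons: 10

```text
schema error: expected keys rot, slide, grip
```

Request:
arm_command:
  steps:
    - {"rot": [0, 0, 0], "slide": [0.025, -0.036, 0], "grip": 0}
    - {"rot": [0, 0, 0], "slide": [0.025, -0.036, 0], "grip": 0}
    - {"rot": [0, 0, 0], "slide": [0.025, -0.036, 0], "grip": 0}
    - {"rot": [0, 0, 0], "slide": [0.025, -0.036, 0], "grip": 0}
    - {"rot": [0, 0, 0], "slide": [0.025, -0.036, 0], "grip": 0}
    - {"rot": [0, 0, 0], "slide": [0.025, -0.036, 0], "grip": 0}
    - {"rot": [0, 0, 0], "slide": [0.025, -0.036, 0], "grip": 0}
    - {"rot": [0, 0, 0], "slide": [0.025, -0.036, 0], "grip": 0}
  newtons: 10

```text
time: 2.45
ee_pos: [0.4491, 0.2843, 0.2228]
eef_rot: [0.203, 0.979, 0.0, 0.0]
ft_force: [0.8, 1.2, 1.0]
width: 0.0153
grip_force: 0.0
```

Request:
arm_command:
  steps:
    - {"rot": [0, 0, 5], "slide": [0.024, -0.036, 0], "grip": 0}
    - {"rot": [0, 0, 5], "slide": [0.024, -0.036, 0], "grip": 0}
    - {"rot": [0, 0, 0], "slide": [0.024, -0.036, -0.02], "grip": 0}
    - {"rot": [0, 0, 0], "slide": [0.024, -0.036, -0.02], "grip": 0}
    - {"rot": [0, 0, 0], "slide": [0.024, -0.036, -0.02], "grip": 0}
    - {"rot": [0, 0, 0], "slide": [0.024, -0.034, -0.02], "grip": 0}
    - {"rot": [0, 0, 0], "slide": [0, 0, -0.02], "grip": 0}
    - {"rot": [0, 0, 0], "slide": [0, 0, 0], "grip": 0}

```text
time: 3.45
ee_pos: [0.5915, 0.0712, 0.1211]
eef_rot: [0.117, 0.993, -0.0, -0.001]
ft_force: [-1.0, 0.4, 0.3]
width: 0.0003
grip_force: 0.0
```

```bash
python3 - <<'E'
from h import *
s=sensors.read_state();print(s["ee_pos"],s["width"],s["joint_positions"])
w=eyes.camera("wrist");save(w,"w1")
for n,X in [("pivot",(.5615,.035,.053)),("tip",(.574,.086,.053)),("C",(.517,-.042,.062)),("tcp",s["ee_pos"])]: print(n,px(w,X))
E
```

```text
[0.59149519 0.0712375  0.12113841] 0.0003425461642268823 [-0.45468115  0.35086374  0.31642511  1.6793325  -0.11824764  1.13319155
  1.2303508 ]
pivot [259.58852047 224.156392  ]
tip [335.43025624 224.49233106]
C [124.30700736 188.6196103 ]
tcp [321.43110157 289.92001527]
```

View pics/w1.png

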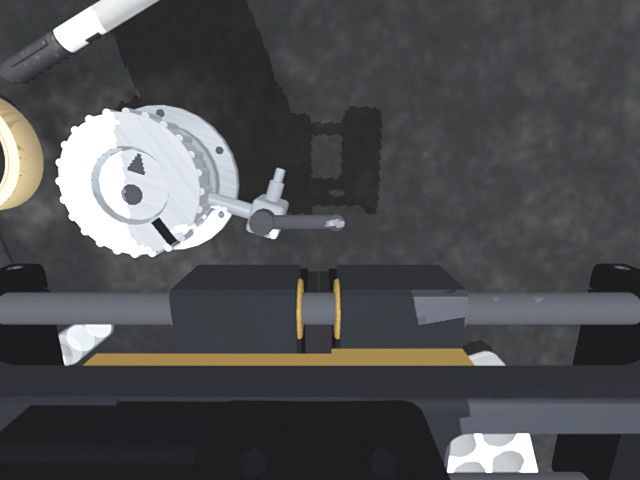

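The wrist view matches my estimates: pivot (260,222), lever end (337,222), ring centre about (131,184). Next I lower the fingertip beside the lever.

Request:
arm_command:
  steps:
    - {"rot": [0, 0, 0], "slide": [0, 0, -0.02], "grip": 0}
    - {"rot": [0, 0, 0], "slide": [0, 0, -0.02], "grip": 0}
    - {"rot": [0, 0, 0], "slide": [0, 0, -0.02], "grip": 0}
    - {"rot": [0, 0, 0], "slide": [0, 0, -0.015], "grip": 0}
    - {"rot": [0, 0, 0], "slide": [0, 0, 0], "grip": 0}
    - {"rot": [0, 0, 0], "slide": [-0.002, 0, 0], "grip": 0}
    - {"rot": [0, 0, 0], "slide": [-0.002, 0, 0], "grip": 0}
    - {"rot": [0, 0, 0], "slide": [0, 0, 0], "grip": 0}

```text
time: 4.5
ee_pos: [0.5886, 0.0716, 0.0481]
eef_rot: [0.117, 0.993, 0.0, 0.0]
ft_force: [-0.3, 0.6, 0.3]
width: 0.0006
grip_force: 0.0
```

```bash
python3 - <<'E'
from h import *
s=sensors.read_state();print(s["ee_pos"],s["ft_force"])
P=np.array([.5615,.035]);prev=s["ee_pos"][:2]
for t in range(76,156,5):
    a=np.radians(t);q=P+.040*np.array([np.cos(a),np.sin(a)])+.0145*np.array([np.sin(a),-np.cos(a)])
    print(t,q.round(4),((q-prev)*1e3).round(1));prev=q
E
```

```text
[0.58855929 0.07159149 0.04811958] [-0.29920653  0.64227145  0.28924227]
76 [0.5852 0.0703] [-3.3 -1.3]
81 [0.5821 0.0722] [-3.2  1.9]
86 [0.5788 0.0739] [-3.3  1.7]
91 [0.5753 0.0752] [-3.5  1.4]
96 [0.5717 0.0763] [-3.6  1. ]
101 [0.5681 0.077 ] [-3.6  0.7]
106 [0.5644 0.0774] [-3.7  0.4]
111 [0.5607 0.0775] [-3.7  0.1]
116 [0.557  0.0773] [-3.7 -0.2]
121 [0.5533 0.0768] [-3.7 -0.6]
126 [0.5497 0.0759] [-3.6 -0.9]
131 [0.5462 0.0747] [-3.5 -1.2]
136 [0.5428 0.0732] [-3.4 -1.5]
141 [0.5395 0.0714] [-3.3 -1.8]
146 [0.5364 0.0694] [-3.1 -2.1]
151 [0.5335 0.0671] [-2.9 -2.3]
```

Request:
arm_command:
  steps:
    - {"rot": [0, 0, 0], "slide": [-0.003, -0.001, -0.002], "grip": 0}
    - {"rot": [0, 0, 5], "slide": [-0.0032, 0.0019, 0], "grip": 0}
    - {"rot": [0, 0, 5], "slide": [-0.0033, 0.0017, 0], "grip": 0}
    - {"rot": [0, 0, 5], "slide": [-0.0035, 0.0014, 0], "grip": 0}
    - {"rot": [0, 0, 5], "slide": [-0.0036, 0.001, 0], "grip": 0}
    - {"rot": [0, 0, 5], "slide": [-0.0036, 0.0007, 0], "grip": 0}
    - {"rot": [0, 0, 5], "slide": [-0.0037, 0.0004, 0], "grip": 0}
    - {"rot": [0, 0, 5], "slide": [-0.0037, 0.0001, 0], "grip": 0}

```text
time: 5.5
ee_pos: [0.5608, 0.0776, 0.0456]
eef_rot: [-0.189, 0.982, -0.0, 0.0]
ft_force: [1.2, 0.3, -0.5]
width: 0.0006
grip_force: 0.5
```

Request:
arm_command:
  steps:
    - {"rot": [0, 0, 5], "slide": [-0.0037, -0.0002, 0], "grip": 0}
    - {"rot": [0, 0, 5], "slide": [-0.0037, -0.0006, 0], "grip": 0}
    - {"rot": [0, 0, 5], "slide": [-0.0036, -0.0009, 0], "grip": 0}
    - {"rot": [0, 0, 5], "slide": [-0.0035, -0.0012, 0], "grip": 0}
    - {"rot": [0, 0, 5], "slide": [-0.0034, -0.0015, 0], "grip": 0}
    - {"rot": [0, 0, 5], "slide": [-0.0033, -0.0018, 0], "grip": 0}
    - {"rot": [0, 0, 0], "slide": [0, 0, 0], "grip": 0}
    - {"rot": [0, 0, 0], "slide": [0, 0, 0], "grip": 0}

```text
time: 6.5
ee_pos: [0.5396, 0.0715, 0.0455]
eef_rot: [-0.434, 0.901, 0.0, -0.0]
ft_force: [0.1, 0.4, -0.2]
width: 0.0001
grip_force: 0.0
```

```bash
python3 - <<'E'
from h import *
w=eyes.camera("wrist");t=eyes.camera("top");s=eyes.camera("side")
a=cv2.resize(w["pixels"],(480,360));b=cv2.resize(t["pixels"][220:300,270:380],(300,218),interpolation=3);c=cv2.resize(s["pixels"][190:300,260:350],(300,366),interpolation=3)
m=np.zeros((590,790,3),np.uint8);m[:360,:480]=a;m[:218,485:785]=b;m[220:586,485:785]=c
save({"pixels":m},"m2")
E
```

```text
(no output)
```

View pics/m2.png

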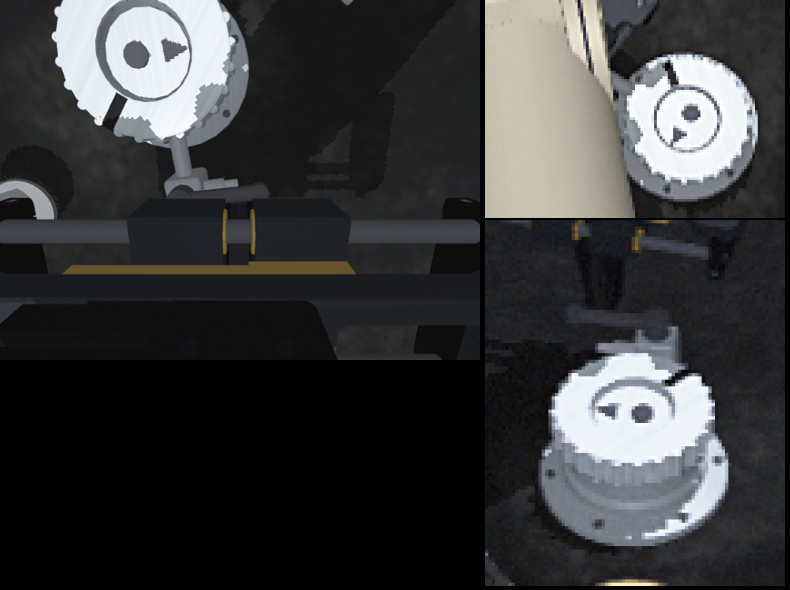

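The lever has followed the finger, and in the wrist view it is nearly parallel to the nozzle at (265,190). I keep pushing until I feel the stop.

Request:
arm_command:
  steps:
    - {"rot": [0, 0, 4], "slide": [-0.003, -0.002, 0], "grip": 0}
    - {"rot": [0, 0, 4], "slide": [-0.0015, -0.0015, 0], "grip": 0}
    - {"rot": [0, 0, 0], "slide": [-0.0008, -0.0012, 0], "grip": 0}
    - {"rot": [0, 0, 0], "slide": [-0.0007, -0.001, 0], "grip": 0}
    - {"rot": [0, 0, 0], "slide": [-0.0005, -0.0009, 0], "grip": 0}
    - {"rot": [0, 0, 0], "slide": [-0.0005, -0.0009, 0], "grip": 0}
    - {"rot": [0, 0, 0], "slide": [0, 0, 0], "grip": 0}
    - {"rot": [0, 0, 0], "slide": [0, 0, 0], "grip": 0}

```text
time: 7.65
ee_pos: [0.5361, 0.0697, 0.0465]
eef_rot: [-0.498, 0.867, 0.001, 0.005]
ft_force: [15.9, 16.9, -13.5]
width: 0.0006
grip_force: 11.1
```

Request:
arm_command:
  steps:
    - {"rot": [0, 0, 0], "slide": [0.0015, 0.003, 0], "grip": 0}
    - {"rot": [0, 0, 0], "slide": [0.0015, 0.003, 0], "grip": 0}
    - {"rot": [0, 0, 0], "slide": [0.004, 0.007, 0], "grip": 0}
    - {"rot": [0, 0, 0], "slide": [0.004, 0.007, 0], "grip": 0}
    - {"rot": [0, 0, 0], "slide": [0, 0, 0.02], "grip": 0}
    - {"rot": [0, 0, 0], "slide": [0, 0, 0.02], "grip": 0}
    - {"rot": [0, 0, 0], "slide": [0, 0, 0.02], "grip": 0}
    - {"rot": [0, 0, 0], "slide": [0, 0, 0], "grip": 0}

```text
time: 8.65
ee_pos: [0.5447, 0.0845, 0.1068]
eef_rot: [-0.497, 0.868, -0.0, 0.001]
ft_force: [0.6, 0.9, -0.1]
width: 0.0001
grip_force: 0.0
```

```bash
python3 - <<'E'
from h import *
s=sensors.read_state();print(s["ee_pos"],s["ft_force"],s["joint_positions"])
w=eyes.camera("wrist");save(w,"w3")
print(px(w,(.5615,.035,.053)));
for t in (140,150): print(t,px(w,(.5615+.057*np.cos(np.radians(t)),.035+.057*np.sin(np.radians(t)),.053)))
E
```

```text
[0.5446711  0.08446021 0.10683297] [ 0.55787638  0.88955633 -0.12648514] [-0.30277413  0.26267504  0.07595409  1.80485241 -0.0225294   1.07238585
  2.39190878]
[257.33828085 209.97960531]
140 [344.61196512 224.36886706]
150 [346.12802698 209.22578422]
```

View pics/w3.png

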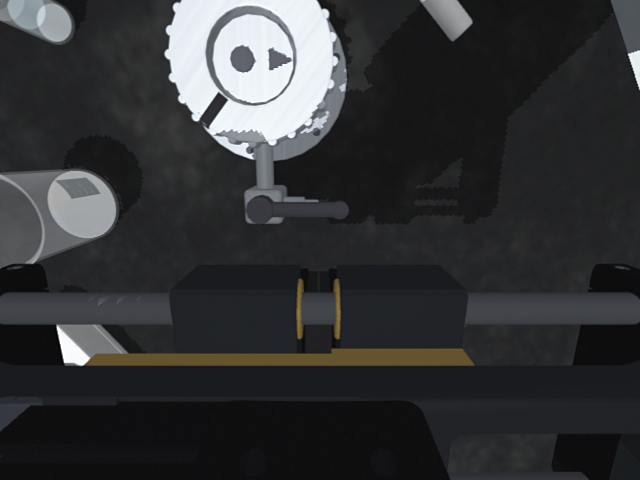

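The lever now points along the nozzle, with its tip at (345,210) against a predicted (346,209), so it is at the stop. Next I move over the ring and turn the wrist back to mid-range.

Request:
arm_command:
  steps:
    - {"rot": [0, 0, -10], "slide": [-0.0012, -0.012, 0], "grip": 0}
    - {"rot": [0, 0, -10], "slide": [-0.0012, -0.012, 0], "grip": 0}
    - {"rot": [0, 0, -10], "slide": [-0.0012, -0.012, 0], "grip": 0}
    - {"rot": [0, 0, -10], "slide": [-0.0012, -0.012, 0], "grip": 0}
    - {"rot": [0, 0, -10], "slide": [-0.0012, -0.012, 0], "grip": 0}
    - {"rot": [0, 0, -10], "slide": [-0.0012, -0.012, -0.01], "grip": 0}
    - {"rot": [0, 0, -10], "slide": [-0.0012, -0.012, -0.01], "grip": 0}
    - {"rot": [0, 0, -10], "slide": [-0.0012, -0.0115, -0.01], "grip": 0}

```text
time: 9.7
ee_pos: [0.5333, -0.0119, 0.0741]
eef_rot: [0.18, 0.984, -0.0, -0.001]
ft_force: [0.3, 0.2, 0.5]
width: 0.0003
grip_force: 0.0
```

Request:
arm_command:
  steps:
    - {"rot": [0, 0, 0], "slide": [0, 0, -0.006], "grip": 0}
    - {"rot": [0, 0, 0], "slide": [0, 0, -0.004], "grip": 0}
    - {"rot": [0, 0, 0], "slide": [0, 0, -0.002], "grip": 0}
    - {"rot": [0, 0, 0], "slide": [0, 0, -0.001], "grip": 0}
    - {"rot": [0, 0, 0], "slide": [0, 0, -0.001], "grip": 0}
    - {"rot": [0, 0, 0], "slide": [0, 0, -0.001], "grip": 0}
    - {"rot": [0, 0, 0], "slide": [0, 0, 0], "grip": 0}
    - {"rot": [0, 0, 0], "slide": [0, 0, 0], "grip": 0}

```text
time: 10.7
ee_pos: [0.5352, -0.0117, 0.0624]
eef_rot: [0.177, 0.984, 0.0, 0.001]
ft_force: [-3.8, -0.4, 14.7]
width: 0.0005
grip_force: 7.1
```

Request:
arm_command:
  steps:
    - {"rot": [0, 0, 0], "slide": [-0.0056, 0.0027, 0.0005], "grip": 0}
    - {"rot": [0, 0, 0], "slide": [-0.006, 0.0017, 0], "grip": 0}
    - {"rot": [0, 0, 0], "slide": [-0.0062, 0.0006, 0], "grip": 0}
    - {"rot": [0, 0, 0], "slide": [-0.0062, -0.0004, 0], "grip": 0}
    - {"rot": [0, 0, 0], "slide": [-0.006, -0.0015, 0], "grip": 0}
    - {"rot": [0, 0, 0], "slide": [-0.0057, -0.0025, 0], "grip": 0}
    - {"rot": [0, 0, 0], "slide": [-0.0051, -0.0035, 0], "grip": 0}
    - {"rot": [0, 0, 0], "slide": [-0.0045, -0.0043, 0], "grip": 0}

```text
time: 11.7
ee_pos: [0.4903, -0.0183, 0.0624]
eef_rot: [0.177, 0.984, 0.001, 0.002]
ft_force: [2.1, 0.7, 5.6]
width: 0.0006
grip_force: 3.0
```

```bash
cat > mk.py <<'E'
from h import *
C=np.array([.517,-.042])
def mark(name,lo=.030,hi=.044):
    p=eyes.camera(name);g=cv2.cvtColor(p["pixels"],cv2.COLOR_RGB2GRAY).astype(np.float32)
    A=np.arange(0,360,2);R=np.arange(lo,hi,.001)
    uv=np.array([[px(p,(C[0]+r*np.cos(t),C[1]+r*np.sin(t),.062)) for r in R] for t in np.radians(A)]).astype(np.float32)
    v=cv2.remap(g,uv[...,0].copy(),uv[...,1].copy(),1).mean(1)
    return A,v
if __name__=="__main__":
    s=sensors.read_state();e=s["ee_pos"];d=e[:2]-C
    print(round(s["time"],2),np.round(e,4),"r",np.hypot(*d).round(4),"ang",np.degrees(np.arctan2(d[1],d[0])).round(1),"F",np.round(s["ft_force"],1))
    for n in ("top","side","wrist"):
        A,v=mark(n);print(n," ".join(f"{a}:{int(x)}" for a,x in zip(A,v) if x<120))
E
python3 mk.py
```

```text
11.7 [ 0.4903 -0.0183  0.0624] r 0.0357 ang 138.4 F [2.1 0.7 5.6]
top 
side 66:81 68:41 70:36 72:39 74:43 76:45 78:46 80:46 82:45 84:45 86:44 88:42 90:41 92:42 94:45 96:44 98:40 100:35 102:32 104:30 106:29 108:28 110:27 112:25 114:24 116:24 118:23 120:21 122:19 124:16 126:14 128:14 130:14 132:13 134:13 136:13 138:14 140:15 142:14 144:13 146:14 148:14 150:13 152:13 154:13 156:14 158:13 160:11 162:16 164:26 166:61 168:113
wrist 0:67 2:68 4:69 6:70 8:72 10:73 12:75 14:77 16:78 18:81 20:82 22:81 24:79 26:78 28:78 30:78 32:78 34:78 36:78 38:78 40:78 42:78 44:78 46:78 48:81 50:104 70:98 72:95 74:96 76:96 78:96 80:96 82:97 84:97 86:97 88:97 90:97 92:97 94:97 96:97 98:97 100:97 102:97 104:97 106:97 108:97 110:97 112:101 114:111 116:119 134:103 136:96 138:96 140:94 146:101 148:86 150:85 152:77 154:70 162:79 164:83 166:83 168:83 170:83 172:84 174:84 176:84 178:85 180:85 182:86 184:87 186:88 188:89 190:90 192:91 194:92 196:93 198:94 200:96 202:96 204:96 206:97 208:97 210:97 212:97 214:97 216:97 218:97 220:97 222:97 224:97 226:97 228:97 230:97 232:97 234:97 236:97 238:97 240:97 242:97 244:97 246:97 248:97 250:97 252:96 268:117 270:89 272:77 274:78 276:78 278:78 280:78 282:78 284:78 286:78 288:78 290:78 292:78 294:78 296:80 298:81 300:81 302:78 304:76 306:74 308:72 310:71 312:70 314:69 316:68 318:66 320:66 322:65 324:64 326:64 328:63 330:63 332:62 334:62 336:62 338:62 340:62 342:62 344:63 346:63 348:63 350:63 352:64 354:65 356:65 358:66
```

Request:
arm_command:
  steps:
    - {"rot": [0, 0, 0], "slide": [-0.0037, -0.005, -0.0003], "grip": 0}
    - {"rot": [0, 0, 0], "slide": [-0.0028, -0.0055, 0], "grip": 0}
    - {"rot": [0, 0, 0], "slide": [-0.0018, -0.0059, 0], "grip": 0}
    - {"rot": [0, 0, 0], "slide": [-0.0007, -0.0062, 0], "grip": 0}
    - {"rot": [0, 0, 0], "slide": [0.0004, -0.0062, 0], "grip": 0}
    - {"rot": [0, 0, 0], "slide": [0.0014, -0.006, 0], "grip": 0}
    - {"rot": [0, 0, 0], "slide": [0.0025, -0.0057, 0], "grip": 0}
    - {"rot": [0, 0, 0], "slide": [0.0034, -0.0052, 0], "grip": 0}

```text
time: 12.85
ee_pos: [0.4892, -0.0637, 0.0624]
eef_rot: [0.177, 0.984, 0.001, 0.002]
ft_force: [-0.0, 2.8, 9.9]
width: 0.0004
grip_force: 5.2
```

```bash
python3 mk.py | grep -v wrist; python3 - <<'E'
from h import *
a=[eyes.camera(n)["pixels"] for n in("wrist","top","side")]
m=np.zeros((590,790,3),np.uint8);m[:360,:480]=cv2.resize(a[0],(480,360));m[:218,485:785]=cv2.resize(a[1][220:300,270:380],(300,218),interpolation=3);m[220:586,485:785]=cv2.resize(a[2][190:300,260:350],(300,366),interpolation=3)
save({"pixels":m},"m4")
E
```

```text
12.85 [ 0.4892 -0.0637  0.0624] r 0.0353 ang -141.9 F [-0.   2.8  9.9]
top 0:83 34:101 36:82 38:71 40:72 42:86 44:116 114:114 116:107 118:100 120:97 122:88 124:83 126:81 128:75 130:71 132:77 134:82 136:83 138:85 140:92 142:101 144:111 168:116 170:62 172:108 358:73
side 38:95 40:74 42:66 44:67 46:68 48:70 50:71 52:66 54:57 56:49 58:39 60:30 62:24 64:23 66:22 68:22 70:21 72:22 74:23 76:23 78:23 80:23 82:23 84:21 86:24 88:26 90:25 92:25 94:25 96:26 98:27 100:27 102:27 104:27 106:26 108:26 110:27 112:29 114:32 116:34 118:36 120:38 122:41 124:42 126:45 128:46 130:43 132:38 134:34 136:32 138:30 140:28 142:27 144:27 146:28 148:28 150:27 152:27 154:27 156:27 158:27 160:28 162:27 164:27 166:27 168:29 170:34 172:39 174:38 176:35 178:34 180:37 182:38 184:36 186:32 188:29 190:28 192:28 194:27 196:25 198:23 200:24 202:23 204:21 206:19 208:18 210:17 212:17 214:17 216:16 218:15 220:14 222:13 224:13 226:15 228:14 230:13 232:13 234:13 236:14 238:14 240:14 242:15 244:14 246:14 248:15 250:15 252:14 254:13 256:14 258:15 260:17 262:25 264:35 266:40 268:38 270:38 272:32 274:21 276:15 278:26 280:52 282:86 284:118
```

View pics/m4.png

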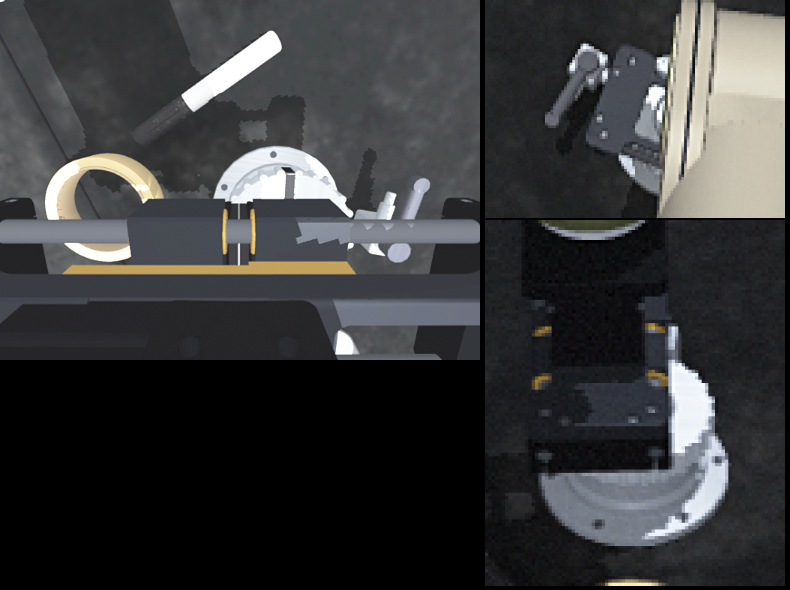

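In the wrist view the mark shows at about (387,244) at full size, near the expected 180°. The ring follows, and the lever stays open.

```bash
python3 - <<'E'
from h import *
p=eyes.camera("wrist");C=np.array([.517,-.042])
for uv in [(385,232),(387,244),(389,260)]:
    X=at(p,uv,.062)[:2]-C;print(np.hypot(*X),np.degrees(np.arctan2(X[1],X[0])))
E
```

```text
0.04796824729550004 158.8206821170804
0.04192586089212402 156.95385556854552
0.033762122400635856 153.90488099366056
```

Request:
arm_command:
  steps:
    - {"rot": [0, 0, 0], "slide": [0.0042, -0.0045, 0], "grip": 0}
    - {"rot": [0, 0, 0], "slide": [0.005, -0.0037, 0], "grip": 0}
    - {"rot": [0, 0, 0], "slide": [0.0055, -0.0028, 0], "grip": 0}
    - {"rot": [0, 0, 0], "slide": [0.0059, -0.0018, 0], "grip": 0}
    - {"rot": [0, 0, 0], "slide": [0.0062, -0.0008, 0], "grip": 0}
    - {"rot": [0, 0, 0], "slide": [0.0062, 0.0003, 0], "grip": 0}
    - {"rot": [0, 0, 0], "slide": [0.006, 0.0014, 0], "grip": 0}
    - {"rot": [0, 0, 0], "slide": [0.0057, 0.0024, 0], "grip": 0}

```text
time: 14.2
ee_pos: [0.5335, -0.0743, 0.0624]
eef_rot: [0.177, 0.984, 0.0, 0.001]
ft_force: [-2.0, -1.1, 12.4]
width: 0.0004
grip_force: 6.0
```

Request:
arm_command:
  steps:
    - {"rot": [0, 0, 0], "slide": [0.0053, 0.0033, 0.0002], "grip": 0}
    - {"rot": [0, 0, 0], "slide": [0.0046, 0.0042, 0], "grip": 0}
    - {"rot": [0, 0, 0], "slide": [0.0038, 0.0049, 0], "grip": 0}
    - {"rot": [0, 0, 0], "slide": [0.0029, 0.0055, 0], "grip": 0}
    - {"rot": [0, 0, 0], "slide": [0.0019, 0.0059, 0], "grip": 0}
    - {"rot": [0, 0, 0], "slide": [0.0009, 0.0061, 0], "grip": 0}
    - {"rot": [0, 0, 0], "slide": [-0.0002, 0.0062, 0], "grip": 0}
    - {"rot": [0, 0, 0], "slide": [-0.0013, 0.0061, 0], "grip": 0}

```text
time: 15.2
ee_pos: [0.5518, -0.0319, 0.0625]
eef_rot: [0.177, 0.984, 0.0, 0.002]
ft_force: [1.6, -1.6, 7.3]
width: 0.0006
grip_force: 3.6
```

```bash
python3 mk.py|grep -v wrist; python3 - <<'E'
from h import *
a=[eyes.camera(n)["pixels"] for n in("wrist","top","side")]
m=np.zeros((590,790,3),np.uint8);m[:360,:480]=cv2.resize(a[0],(480,360));m[:218,485:785]=cv2.resize(a[1][220:300,270:380],(300,218),interpolation=3);m[220:586,485:785]=cv2.resize(a[2][190:300,260:350],(300,366),interpolation=3)
save({"pixels":m},"m5")
E
```

```text
15.2 [ 0.5518 -0.0319  0.0625] r 0.0362 ang 16.1 F [ 1.6 -1.6  7.3]
top 
side 0:13 2:13 4:14 6:14 8:15 10:14 12:15 14:15 16:15 18:14 20:14 22:15 24:15 26:15 28:14 30:12 32:13 34:14 36:14 38:15 40:17 42:18 44:19 46:19 48:20 50:21 52:21 54:22 56:22 58:22 60:22 62:22 64:22 66:22 68:21 70:21 72:22 74:22 76:21 78:20 80:16 82:23 84:66 86:112 288:107 290:55 292:21 294:11 296:18 298:47 300:93 350:97 352:49 354:21 356:13 358:12
```

View pics/m5.png

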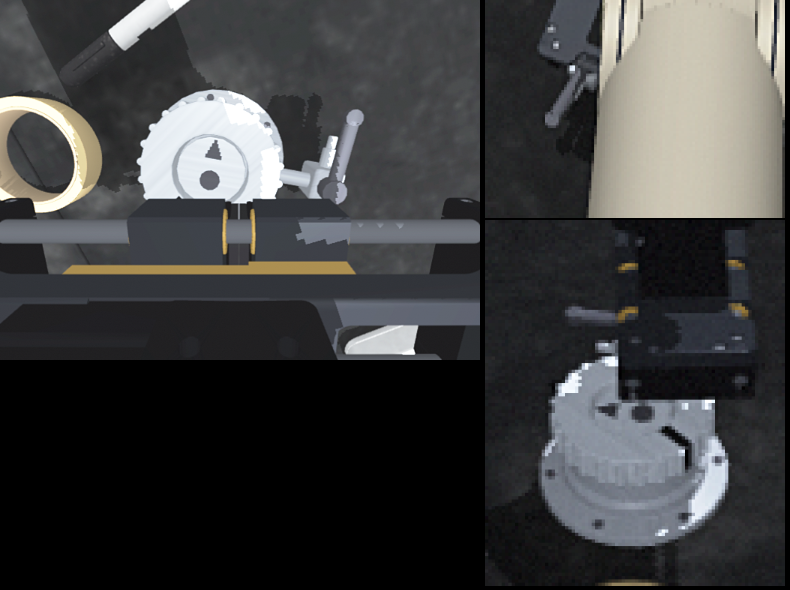

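The side view shows the mark at 294° (lower right of the ring), so it has passed the pointer once. About 216° of ring turn remains, which at a transfer ratio of about 0.87 means roughly 248° of orbit.

Request:
arm_command:
  steps:
    - {"rot": [0, 0, 0], "slide": [-0.0022, 0.0058, 0], "grip": 0}
    - {"rot": [0, 0, 0], "slide": [-0.0032, 0.0053, -0.0002], "grip": 0}
    - {"rot": [0, 0, 0], "slide": [-0.0041, 0.0047, 0], "grip": 0}
    - {"rot": [0, 0, 0], "slide": [-0.0048, 0.0039, -0.0001], "grip": 0}
    - {"rot": [0, 0, 0], "slide": [-0.0054, 0.003, 0], "grip": 0}
    - {"rot": [0, 0, 0], "slide": [-0.0059, 0.002, 0], "grip": 0}
    - {"rot": [0, 0, 0], "slide": [-0.0061, 0.001, 0], "grip": 0}
    - {"rot": [0, 0, 0], "slide": [-0.0062, -0.0001, 0], "grip": 0}

```text
time: 16.5
ee_pos: [0.5141, -0.0056, 0.0624]
eef_rot: [0.177, 0.984, 0.001, 0.002]
ft_force: [2.2, 0.1, 7.9]
width: 0.0005
grip_force: 4.4
```

Request:
arm_command:
  steps:
    - {"rot": [0, 0, 0], "slide": [-0.0061, -0.0012, 0], "grip": 0}
    - {"rot": [0, 0, 0], "slide": [-0.0058, -0.0022, 0], "grip": 0}
    - {"rot": [0, 0, 0], "slide": [-0.0053, -0.0032, 0], "grip": 0}
    - {"rot": [0, 0, 0], "slide": [-0.0047, -0.0041, 0], "grip": 0}
    - {"rot": [0, 0, 0], "slide": [-0.0039, -0.0048, 0], "grip": 0}
    - {"rot": [0, 0, 0], "slide": [-0.003, -0.0054, 0], "grip": 0}
    - {"rot": [0, 0, 0], "slide": [-0.002, -0.0059, 0], "grip": 0}
    - {"rot": [0, 0, 0], "slide": [-0.001, -0.0061, 0], "grip": 0}

```text
time: 17.5
ee_pos: [0.4824, -0.0384, 0.0624]
eef_rot: [0.177, 0.984, 0.001, 0.002]
ft_force: [2.3, 1.7, 9.2]
width: 0.0006
grip_force: 4.6
```

```bash
python3 mk.py
```

```text
17.5 [ 0.4824 -0.0384  0.0624] r 0.0348 ang 174.1 F [2.3 1.7 9.2]
top 
side 66:88 68:57 70:56 72:55 74:55 76:54 78:52 80:50 82:50 84:50 86:50 88:50 90:50 92:49 94:49 96:49 98:50 100:50 102:51 104:52 106:51 108:51 110:52 112:52 114:52 116:51 118:50 120:50 122:50 124:49 126:50 128:51 130:50 132:50 134:50 136:50 138:52 140:53 142:52 144:47 146:36 148:28 150:26 152:26 154:27 156:27 158:27 160:25 162:22 164:16 166:13 168:14 170:16 172:16 174:15 176:13 178:12 180:13 182:15 184:16 186:15 188:14 190:14 192:14 194:14 196:13 198:16 200:21 202:31 204:47 206:63 208:74 210:90 212:112
wrist 0:62 2:63 4:64 6:65 8:66 10:67 12:69 14:70 16:72 18:74 20:76 22:75 24:75 26:75 28:74 30:74 32:75 34:74 36:74 38:75 40:74 42:74 44:75 46:74 48:78 50:101 70:92 72:90 74:91 76:91 78:91 80:91 82:91 84:91 86:91 88:91 90:91 92:106 108:115 110:106 112:103 114:94 116:93 118:92 120:91 122:90 124:88 126:87 128:86 130:85 132:84 134:83 136:82 138:82 140:81 142:81 144:80 146:80 148:79 150:79 152:79 154:79 156:79 158:76 160:112 166:74 168:72 170:82 172:83 174:95 178:119 180:92 182:93 184:93 186:101 206:111 208:101 210:93 212:92 214:93 216:93 218:93 220:93 222:93 224:93 226:93 228:92 230:93 232:93 234:92 236:93 238:93 240:93 242:93 244:92 246:93 248:93 250:93 252:92 254:112 268:114 270:86 272:74 274:74 276:75 278:74 280:74 282:75 284:74 286:74 288:74 290:74 292:74 294:75 296:76 298:78 300:78 302:76 304:74 306:72 308:70 310:69 312:68 314:67 316:66 318:64 320:64 322:63 324:62 326:62 328:61 330:60 332:60 334:60 336:59 338:59 340:59 342:59 344:59 346:59 348:60 350:60 352:61 354:61 356:61 358:62
```

Request:
arm_command:
  steps:
    - {"rot": [0, 0, 0], "slide": [-0.0001, -0.0062, 0], "grip": 0}
    - {"rot": [0, 0, 0], "slide": [0.001, -0.0061, 0], "grip": 0}
    - {"rot": [0, 0, 0], "slide": [0.002, -0.0059, 0], "grip": 0}
    - {"rot": [0, 0, 0], "slide": [0.003, -0.0054, 0], "grip": 0}
    - {"rot": [0, 0, 0], "slide": [0.0039, -0.0048, 0], "grip": 0}
    - {"rot": [0, 0, 0], "slide": [0.0047, -0.0041, 0], "grip": 0}
    - {"rot": [0, 0, 0], "slide": [0.0053, -0.0032, 0], "grip": 0}
    - {"rot": [0, 0, 0], "slide": [0.0058, -0.0022, 0], "grip": 0}

```text
time: 18.65
ee_pos: [0.5075, -0.0764, 0.0623]
eef_rot: [0.177, 0.984, 0.001, 0.001]
ft_force: [-2.0, 1.7, 14.2]
width: 0.0004
grip_force: 6.6
```

```bash
python3 mk.py|grep -v wrist; python3 - <<'E'
from h import *
p=eyes.camera("wrist");save(p,"w6");C=np.array([.517,-.042])
for t in (130,140,150,160):
  a=np.radians(t);print(t,*[px(p,(C[0]+r*np.cos(a),C[1]+r*np.sin(a),.062)).round() for r in(.026,.036,.046)])
E
```

```text
18.65 [ 0.5075 -0.0764  0.0623] r 0.0357 ang -105.4 F [-2.   1.7 14.2]
top 2:85 4:110 38:115 40:109 42:103 44:100 46:101 48:100 50:98 52:94 54:90 56:87 58:86 60:86 62:86 64:87 66:86 68:84 70:81 72:78 74:76 76:76 78:76 80:76 82:75 84:76 86:74 88:69 90:67 92:65 94:68 96:65 98:63 100:89 102:101 104:114 106:117 132:119 134:68 136:27 138:14 140:16 142:41 144:102 166:101 332:114 334:103
side 0:72 2:74 4:78 6:78 8:74 10:69 12:64 14:62 16:56 18:42 20:30 22:27 24:27 26:27 28:26 30:24 32:24 34:25 36:24 38:23 40:21 42:20 44:18 46:18 48:17 50:18 52:18 54:17 56:16 58:17 60:18 62:17 64:16 66:17 68:18 70:18 72:18 74:18 76:18 78:18 80:17 82:16 84:17 86:17 88:18 90:18 92:19 94:20 96:21 98:21 100:22 102:24 104:25 106:27 108:28 110:27 112:26 114:31 116:44 118:59 120:71 122:74 124:71 126:69 128:67 130:72 132:75 134:72 136:66 138:59 140:43 142:29 144:30 146:43 148:60 150:63 152:62 154:63 156:64 158:75 160:89 162:91 164:90 166:89 168:89 170:88 172:87 174:82 176:76 178:70 180:64 182:55 184:46 186:39 188:34 190:30 192:29 194:28 196:29 198:29 200:29 202:29 204:28 206:27 208:25 210:24 212:24 214:23 216:22 218:21 220:20 222:19 224:17 226:15 228:17 230:18 232:18 234:15 236:15 238:15 240:16 242:15 244:14 246:14 248:14 250:16 252:14 254:14 256:16 258:15 260:16 262:16 264:15 266:16 268:17 270:18 272:18 274:17 276:18 278:19 280:20 282:20 284:21 286:24 288:24 290:25 292:26 294:26 296:27 298:30 300:35 302:40 304:44 306:48 308:50 310:53 312:56 314:57 316:57 318:54 320:53 322:54 324:61 326:67 328:66 330:64 332:54 334:45 336:46 338:49 340:50 342:49 344:49 346:50 348:50 350:50 352:50 354:50 356:55 358:66
130 [420. 239.] [431. 222.] [443. 204.]
140 [412. 236.] [420. 217.] [428. 197.]
150 [403. 233.] [407. 213.] [412. 193.]
160 [394. 233.] [395. 212.] [396. 192.]
```

View pics/w6.png

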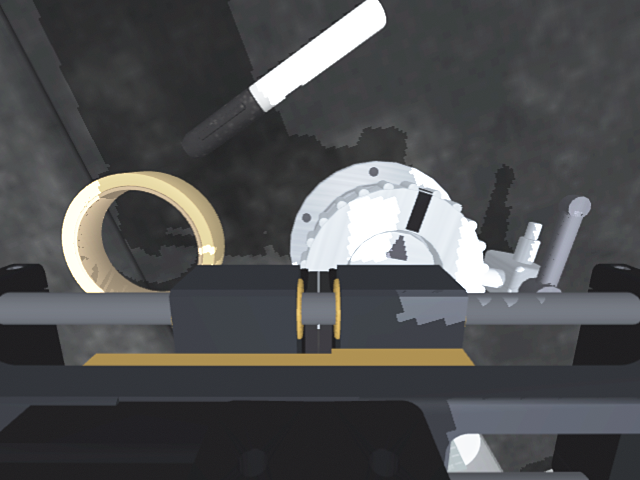

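The mark sits at (420,212), about 139°, and the pointer is at 150°. A further 12.5° of orbit should close that, then I lift.

Request:
arm_command:
  steps:
    - {"rot": [0, 0, 0], "slide": [0.0037, -0.0008, 0.0002], "grip": 0}
    - {"rot": [0, 0, 0], "slide": [0.0037, -0.0004, 0], "grip": 0}
    - {"rot": [0, 0, 0], "slide": [0, 0, 0], "grip": 0}
    - {"rot": [0, 0, 0], "slide": [0, 0, 0], "grip": 0}
    - {"rot": [0, 0, 0], "slide": [0, 0, 0.005], "grip": 0}
    - {"rot": [0, 0, 0], "slide": [0, 0, 0.02], "grip": 0}
    - {"rot": [0, 0, 0], "slide": [0, 0, 0.04], "grip": 0}
    - {"rot": [0, 0, 0], "slide": [0, 0, 0.04], "grip": 0}

```text
time: 19.85
ee_pos: [0.5129, -0.0781, 0.167]
eef_rot: [0.177, 0.984, -0.0, -0.0]
ft_force: [0.3, 1.0, 1.3]
width: 0.0007
grip_force: 0.0
```

Request:
arm_command:
  steps:
    - {"rot": [0, 0, 0], "slide": [0.005, 0, 0.05], "grip": 0}
    - {"rot": [0, 0, 0], "slide": [0.03, 0, 0.03], "grip": 0}
    - {"rot": [0, 0, 0], "slide": [0.04, 0, 0], "grip": 0}
    - {"rot": [0, 0, 0], "slide": [0.04, 0, 0], "grip": 0}
    - {"rot": [0, 0, 0], "slide": [0, 0, 0], "grip": 0}
    - {"rot": [0, 0, 0], "slide": [0, 0, 0], "grip": 0}
    - {"rot": [0, 0, 0], "slide": [0, 0, 0], "grip": 0}
    - {"rot": [0, 0, 0], "slide": [0, 0, 0], "grip": 0}

```text
time: 20.85
ee_pos: [0.6279, -0.0781, 0.2464]
eef_rot: [0.177, 0.984, 0.0, 0.0]
ft_force: [0.5, -0.7, -0.3]
width: 0.0006
grip_force: 0.0
```

```bash
python3 mk.py|cut -c1-400; python3 - <<'E'
from h import *
p=eyes.camera("wrist");save(p,"w7");C=np.array([.517,-.042])
for t in (140,150,160):
  a=np.radians(t);print(t,*[px(p,(C[0]+r*np.cos(a),C[1]+r*np.sin(a),.062)).round() for r in(.0,.026,.036,.046)])
E
```

```text
20.85 [ 0.6279 -0.0781  0.2464] r 0.1166 ang -18.0 F [ 0.5 -0.7 -0.3]
top 
side 144:102 146:44 148:21 150:32 152:62
wrist 146:86 148:48 150:51 152:45 154:110
140 [314. 101.] [323.  73.] [327.  62.] [331.  51.]
150 [314. 101.] [319.  72.] [321.  61.] [322.  49.]
160 [314. 101.] [314.  72.] [314.  60.] [314.  48.]
```

View pics/w7.png

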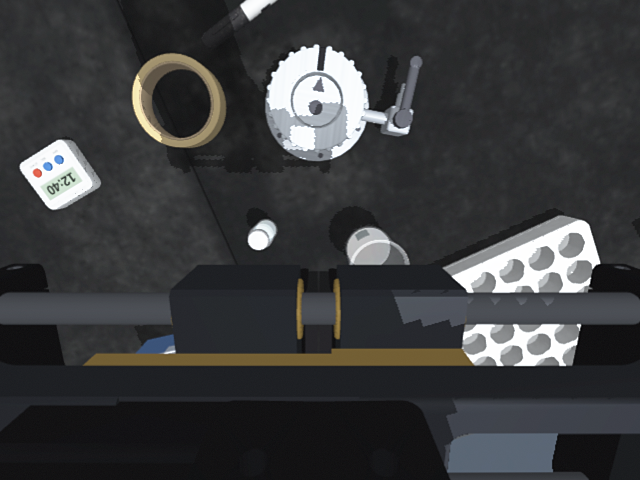

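The mark at (321,58) lines up with the pointer at (319,84), measured at 149–150°. The lever lies along the nozzle and the objects round the holder still stand where they were.

```bash
python3 -c "
from bench import order
print(order.close_job())"
```

```text
the job is handed in; nothing more can be done
None
```

I pushed the vent lever to its stop and rolled the ring until its mark lined up with the pointer for the second time, measured at 149–150° against the pointer's 150°. The last picture shows nothing around the holder disturbed. The job is handed in at about 21 s of the 61 s allowed; handing in returned no verdict.

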